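# Prove the pump of the parts-wash tank

### The job

The pump of the parts-wash tank has to be tried with the lid up so that the jet can be seen. Lift the lid by its front bar and pull the knee of the folding stay over until it is locked past straight and the lid stands by itself with your hand away; push the pump's spring toggle over towards the tank, hold it there for a good second and let it come back; then break the knee and lower the lid gently until it is fully shut, leaving the jar, piston, screwdriver and steel ring where they are.

Things in the scene. Friction and masses are not known exactly. Their poses are not given: they have to be found in the camera images.
- tank: wash tank: open grey sheet-metal box fixed to the bench, 200 mm (its x, away from the robot at yaw 0) by 300 mm (y) by 88 mm high, walls and floor 5 mm. Origin: centre of its underside, z up. The lid and its folding stay belong to it. Lid hinge along the far top edge (local x +100, z 92 mm); the shut lid's front edge is at local x -105
- lid_bar (a point): middle of the lid's front bar: straight round steel bar 9 mm thick, 110 mm long, parallel to the hinge, held at its ends 50 mm in front of the lid's front edge in the lid's plane, 255 mm from the hinge. Axes turn with the lid: x to the hinge, y along the bar, z out of the lid's top (the tank's axes when shut). It rolls between gripping fingers, so the tool need not turn with the lid
- lid_hinge (a point): a point on the lid's hinge axis, mid-width; y lies along the axis
- lid (a joint): lid angle in rad: 0 shut, about 1.13 with the stay straight (its most). Lid 306 x 206 mm, 4 mm sheet, about 0.6 kg. Lifting at the bar takes 4 to 8 N, rapidly more above about 1.05 rad, where the stay is almost straight: pulling the knee does the rest. Knee friction keeps the lid where it is left above about 0.8 rad; let go lower down, it may fall shut
- knee_knob (a point): centre of the stay's knee knob: dark steel barrel, 22 mm diameter, 28 mm wide, axis along y (parallel to the hinge), both end faces free for a pinch along y. Lid shut: folded beside the tank (tank x +47, y +170, z 76 mm). Stay straight: near tank x -6, y +170, z 128 mm, just past the end of the leaning lid, which is in a vertical gripper's way: come in tilted, from the front. Axes turn with the lower link
- stay_foot (a point): pivot of the stay's lower link outside the tank's left end wall (tank x -35, y +170, z 47 mm). The stay is two flat steel links, each 87 mm long, 14 mm deep, 4 mm thick, joined at the knee knob; the upper one is pivoted on the lid, 140 mm from the hinge and 20 mm below the hinge plane. The knob circles this point at 87 mm; axes as the tank's
- knee (a joint): knee angle of the stay in rad: 0 folded (lid shut), 2.85 straight, 3.02 at its stop, knob 8 mm past straight towards the robot (over centre: locked). It grows as the knob swings towards the robot about the lower pivot. Stiff friction, no spring: moving the knob takes 7 to 12 N. Pushing the knob away from the robot breaks the knee and brings the lid down as it folds
- toggle_tip (a point): tip of the pump toggle: plain steel bat lever, 12 mm thick, standing 52 mm out of the top of a grey switch box (90 mm x, 100 mm y, 55 mm high, fixed to the bench to the right of the tank; nearer or farther than the jar). Pivot 46 mm below this point, at the middle of the box top. Axes as the box's at rest: x ahead, y to the left (the tank's side), z up
- toggle (a joint): toggle angle in rad: 0 upright (spring-centred), positive when its tip leans to the box's +y (left, to the tank), stops at +-0.45. Contact is made from about 0.3; holding the tip at the stop takes about 5 N; let go, it returns upright by itself
- piston_mid (a point): bystander: centre (half-way up) of an aluminium piston with dark ring lines, 53 mm in diameter, 58 mm high, standing in front of the tank's right end
- jar: bystander: amber glass jar with steel lid, 68 mm in diameter, 75 mm high, standing near the switch box (which of the two is nearer the robot varies); origin at its underside
- driver: bystander: screwdriver 200 mm long lying to the left of the tank
- sprocket: bystander: dark steel ring 120 mm in diameter, 8 mm thick, lying at the far right

How it is judged:
By the outcome, as a careful person would: the job done as asked, in the order asked, and still so for the second after the job is handed in, with the robot touching nothing.
It also fails if it takes over 72 s, if anything falls off the work surface, if the arm or the gripper's body presses on something with over 40 N, if the wrist force passes 120 N, or if a joint passes its speed limit or range.

### The arm

A 6-joint arm with a two-finger parallel gripper is mounted at the origin on the work surface. World frame = base frame: x ahead of the robot, y to its left, z up, the work surface at z = 0. Lengths are in m, angles in rad, forces in N, time in s.
With the tool pointing down it reaches from about 0.3 to 0.825 m from the base axis. Payload 5.4 kg.
Tool frame: the origin (TCP) lies at the very end of the fingers, on their centre line; the grasp point (between the pads) lies 19 mm behind it; z points along the fingers, y is the line along which they close (so a half turn about z gives the same grasp; the last joint's range is limited). The gripper opens to 92 mm and grips with 3 to 60 N. Pads are 20 mm wide; open, the fingers measure 128 mm over their backs; the gripper's body (75 mm by 189 mm) begins 69 mm behind the grasp point.
Start: joints at [-1.435, 0.158, 1.597, -0, 1.386, -0.21], TCP at [0.195, -0.541, 0.215] pointing down, gripper open.
Joint ranges: [-2.91, 2.91], [-0.94, 2.29], [0.18, 2.7], [-1.29, 4.43], [0.17, 2.64], [-3, 3]. Speed limits (rad/s): [2.57, 2.57, 3.14, 3.14, 3.14, 3.14].

### API

Orientations are given as a rotation vector (axis times angle).
In Python, from workcell import bot gives the robot as it stands. Calls block until the motion is done:
- bot.goto(position, orientation): joint-space move of the TCP to a pose.
- bot.line_to(position, rot=None, max_speed=0.15): straight line of the TCP; rot=None keeps the orientation; max_speed is the mean speed in m/s.
- bot.set_joints(angles): joint-space move.
- bot.set_gripper(opening, newtons=None): opening from 0.0 (shut) to 1.0 (fully open); newtons is the grip in N (None keeps the last); returns when the fingers have stopped.
- bot.hold(seconds).
- bot.inverse_kinematics(position, orientation): joint angles nearest the present ones, or None.
- bot.read_camera(name): name is "scene" or "top" or "wrist"; returns a dict with "pixels" (480x640x3 uint8, blue, green, red), "fx", "fy", "cx", "cy" (pixels), "R" (3x3) and "t" (3): a world point X has camera coordinates R X + t. Camera axes: x right, y down, z forward; pixel columns grow to the right and rows downward; lengths in m; the calibration is good to about 2 mm. A picture is of the moment at which its call begins. There is no depth.
A pose or a line that the arm cannot do raises bot.MotionError and nothing moves.
- bot.job_done(): hands the job in; it is judged then, once.
Readings, each from a call of its own:
- bot.current_clock(): time.
- bot.current_joints(): joint angles.
- bot.current_joint_vel(): joint speeds.
- bot.current_effort(): joint torques, N m.
- bot.current_ee_pos(): TCP position.
- bot.current_tool_rot(): TCP orientation.
- bot.current_contact_force(): force on the tool from outside, world axes, zero at the start.
- bot.current_ft_torque(): the same for the moment, N m.
- bot.current_opening(): opening from 0.0 (shut) to 1.0 (fully open).
- bot.current_grip_force(): force on a finger pad.
Only numpy, scipy, OpenCV 4.12 (cv2) and the standard library are available. Lean on these libraries where they do the work, as an engineer would, in place of code of your own. Each camera call takes 0.05 s, during which the arm holds its last target. There are 200 camera calls.

## Working session

There is one attempt and no reset: what is moved stays moved. The work goes in short steps, each a Python script; the robot and the scene stay as the last script left them, time stands still between calls to the robot, and variables do not carry over. Pictures are saved under pics/ and viewed, at most 10 in all, crops included, and the job is handed in when it is done.

```bash
ls; mkdir -p pics; python3 - <<'E'
from workcell import bot
import cv2, numpy as np
for n in ["scene","top"]:
    c=bot.read_camera(n); cv2.imwrite(f"pics/{n}0.png",c["pixels"])
    R,t=np.array(c["R"]),np.array(c["t"]); print(n,c["fx"],c["cx"],c["cy"],(-R.T@t).round(3),R.round(3).tolist())
print(bot.current_tool_rot(),bot.current_clock())
E
```

```text
pics
scene 478.4352248519748 319.2609804949712 236.67434881414903 [0.969 0.431 1.095] [[-0.758, 0.652, 0.008], [0.553, 0.649, -0.523], [-0.346, -0.392, -0.852]]
top 526.2930002301856 321.28026539418244 232.57867324817573 [ 0.389 -0.021  1.57 ] [[-0.012, -1.0, 0.024], [-0.994, 0.009, -0.105], [0.104, -0.025, -0.994]]
[-3.09311597e+00 -5.40204778e-01 -2.93684567e-05] 0.1
```

View pics/scene0.png

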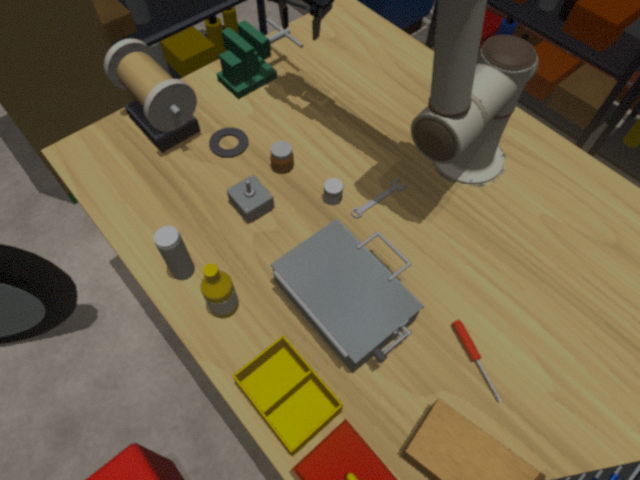

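View pics/top0.png

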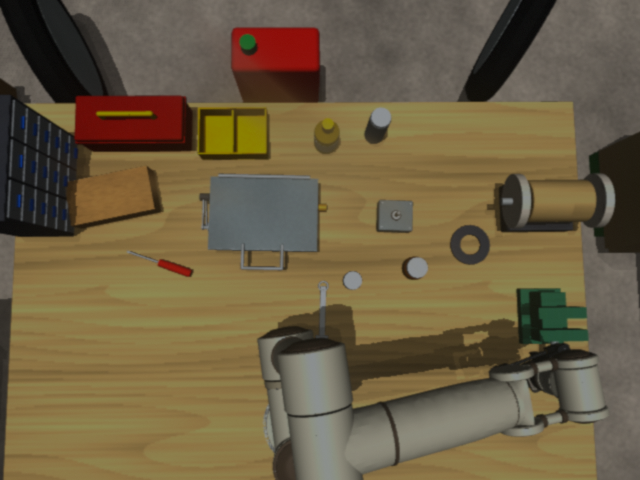

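The scene view shows the tank around (345,290), with its bar near (385,255). The knob is at (380,352) and the toggle at (250,188). In the top view the lid corners run from about (211,177) to (319,250), the bar is at row 268 over columns 242–285, the toggle tip is near (396,215), the jar at (416,268) and the piston at (352,281).

```bash
cat > h.py <<'E'
from workcell import bot
import cv2, numpy as np
from scipy.spatial.transform import Rotation as Ro
def ray(c,p):
    R,t=np.array(c["R"]),np.array(c["t"]); d=R.T@np.array([(p[0]-c["cx"])/c["fx"],(p[1]-c["cy"])/c["fy"],1]); return -R.T@t,d
def onz(c,p,z):
    o,d=ray(c,p); return o+d*(z-o[2])/d[2]
def proj(c,X):
    q=np.array(c["R"])@X+np.array(c["t"]); return np.array([c["cx"]+c["fx"]*q[0]/q[2],c["cy"]+c["fy"]*q[1]/q[2]])
def two(c1,p1,c2,p2):
    o1,d1=ray(c1,p1);o2,d2=ray(c2,p2)
    s=np.linalg.lstsq(np.c_[d1,-d2],o2-o1,rcond=None)[0]
    a,b=o1+s[0]*d1,o2+s[1]*d2; return (a+b)/2,np.linalg.norm(a-b)
E
python3 - <<'E'
from h import *
c=bot.read_camera("top"); s=bot.read_camera("scene")
im=c["pixels"]; hsv=cv2.cvtColor(im,cv2.COLOR_BGR2HSV)
m=((hsv[...,1]<70)&(hsv[...,2]>70)).astype(np.uint8); m[:, :195]=0; m[:,335:]=0; m[:165]=0; m[258:]=0
m=cv2.morphologyEx(m,cv2.MORPH_OPEN,np.ones((9,9)))
k=max(cv2.findContours(m,0,2)[0],key=cv2.contourArea)
r=cv2.minAreaRect(k); b=cv2.boxPoints(r); print(r)
W=np.array([onz(c,p,.094) for p in b]); print(W.round(4), [np.linalg.norm(W[i]-W[i-1]).round(3) for i in range(4)], W.mean(0))
t,e=two(c,(396,215),s,(250,181)); print("toggle",t,e)
k,e=two(c,(204,198),s,(380,353)); print("knob",k,e)
b1,e=two(c,(242.5,268.5),s,(409,264)); b2,e2=two(c,(285,268.5),s,(377,236));print("bar",b1,e,b2,e2)
print("jar",onz(c,(416,267),.075),"piston",onz(c,(352,281),.058))
A=im[165:280,195:335]; A=cv2.resize(A,None,fx=4,fy=4); B=cv2.resize(im[195:235,370:425],None,fx=4,fy=4)
A[:160,-220:]=B[:160]
C=cv2.resize(s["pixels"][170:225,215:350],None,fx=4,fy=4)
o=np.zeros((A.shape[0]+C.shape[0],560,3),np.uint8);o[:460]=A;o[460:,:540]=C
cv2.imwrite("pics/a.png",o[:600])
D=np.zeros((560,600,3),np.uint8)
E
```

```text
((262.9309387207031, 212.29873657226562), (109.49099731445312, 76.51461791992188), 1.0416266918182373)
[[ 0.4991  0.2608  0.094 ]
 [ 0.7168  0.2592  0.094 ]
 [ 0.709  -0.0517  0.094 ]
 [ 0.4904 -0.0453  0.094 ]] [np.float64(0.306), np.float64(0.218), np.float64(0.311), np.float64(0.219)] [0.6038078  0.10575764 0.094     ]
toggle [ 0.59194595 -0.27042944  0.10357934] 0.003231454972121338
knob [0.64856489 0.2745419  0.07784821] 0.0021163742642493254
bar [0.44540756 0.16428749 0.08467486] 0.00020905215219749727 [0.44245228 0.0488625  0.06823356] 0.0077588511215215305
jar [ 0.44471972 -0.32732043  0.075     ] piston [ 0.40730088 -0.14534759  0.058     ]
```

View pics/a.png

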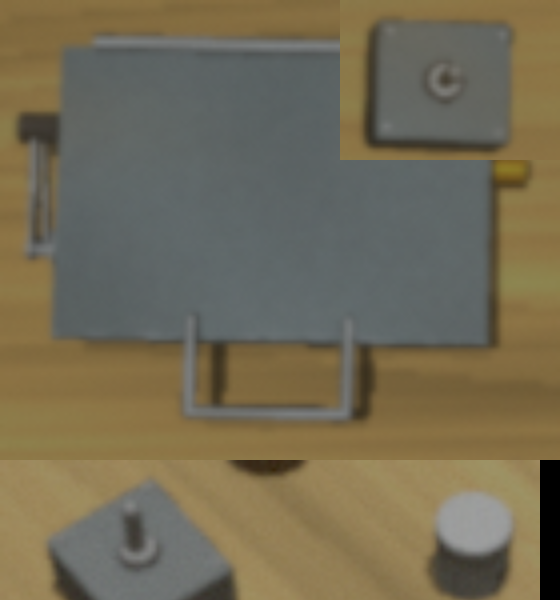

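The crop gives the lid front edge from (208.2,249.5) to (317.5,251) in top-view pixels, and the bar from (241.7,268) to (282.5,268). The toggle tip is at (396.2,215) in the top view and (247.8,181) in the scene view. The knob is at (205,197) in the top view.

```bash
python3 - <<'E'
from h import *
c=bot.read_camera("top"); s=bot.read_camera("scene")
f1,f2=onz(c,(208.2,249.5),.094),onz(c,(317.5,251),.094); v=f1-f2; yaw=np.arctan2(-v[0],v[1]); print("front",f1,f2,np.linalg.norm(v),yaw)
h1,h2=onz(c,(195+95/4,165+42/4),.094),onz(c,(195+340/4,165+46/4),.094); v=h1-h2; print("hinge",h1,h2,np.arctan2(-v[0],v[1]))
b1,b2=onz(c,(241.9,268),.092),onz(c,(283,268),.092);v=b1-b2;print("bar",b1,b2,np.linalg.norm(v),np.arctan2(-v[0],v[1]))
q=[onz(c,(370+(x-340)/4,195+y/4),.055) for x,y in [(378,22),(510,28),(508,146),(370,143)]]
print("box",np.array(q).round(4),np.mean(q,0))
print("toggle",onz(c,(396.2,215),.107),two(c,(396.2,215),s,(247.8,181.5)))
ex=np.array([np.cos(yaw),np.sin(yaw),0]);ey=np.array([-ex[1],ex[0],0])
O=(f1+f2)/2+.105*ex; O[2]=0
print("O",O,"bar pred",O-.155*ex,"knob pred",O+.047*ex+.17*ey, "hinge",O+.1*ex)
E
```

```text
front [0.49921215 0.25884942 0.094     ] [ 0.49191138 -0.04680513  0.094     ] 0.3057417360254918 -0.02388116598499741
hinge [0.70953178 0.23126301 0.094     ] [0.70547829 0.05762165 0.094     ] -0.02333981883071011
bar [0.44660162 0.16496313 0.092     ] [0.4453514  0.05028106 0.092     ] 0.11468889063579271 -0.010901183666868397
box [[ 0.6406 -0.2303  0.055 ]
 [ 0.6354 -0.327   0.055 ]
 [ 0.5486 -0.3229  0.055 ]
 [ 0.5518 -0.2224  0.055 ]] [ 0.5940999  -0.27561864  0.055     ]
toggle [ 0.59028315 -0.26926538  0.107     ] (array([ 0.59431809, -0.27339361,  0.09987477]), np.float64(0.008259608263892914))
O [0.60053183 0.10351486 0.        ] bar pred [0.44557602 0.10721609 0.        ] knob pred [0.65157784 0.27234408 0.        ] hinge [0.70050331 0.10112697 0.        ]
```

```bash
cat >> h.py <<'E'
yaw=-.024; ex=np.array([np.cos(yaw),np.sin(yaw),0]);ey=np.array([-ex[1],ex[0],0]);ez=np.array([0,0,1.])
O=np.array([.6005,.104,0])
def T(x,y,z): return O+x*ex+y*ey+z*ez          # tank local -> world
def rot(z,y): return Ro.from_matrix(np.c_[np.cross(y,z),y,z]).as_rotvec()
down=lambda s=1: rot(-ez,s*ex)
def tilt(deg,s=1):
    t=np.radians(deg); return rot(np.sin(t)*ex-np.cos(t)*ez,s*ey), np.sin(t)*ex-np.cos(t)*ez
def bar(a,off=.0): return T(.1-.255*np.cos(a),0,.092+.255*np.sin(a))+off*ez
F=np.array([-.035,.047])
def knob(a):
    P=np.array([.1-.14*np.cos(a)-.02*np.sin(a),.092+.14*np.sin(a)-.02*np.cos(a)])
    v=P-F;d=np.hypot(*v);k=(P+F)/2+np.sqrt(.087**2-d*d/4)*np.array([v[1],-v[0]])/d
    return k,np.arctan2(*(k-F)[::-1])
def kw(phi,r=.087): return T(F[0]+r*np.cos(phi),.17,F[1]+r*np.sin(phi))
E
python3 - <<'E'
from h import *
print(bot.current_joints(), knob(0),knob(1.04))
for s in (1,-1):
    for a in (0,.5,1.04):
        j=bot.inverse_kinematics(bar(a,-.012),down(s)); print("bar",s,a,None if j is None else np.round(j,2))
    for th in (50,60,70):
      for ph in (45,76):
        o,d=tilt(th,s); 
        for back in (0,.1):
            j=bot.inverse_kinematics(kw(np.radians(ph))+(.012-back)*d,o); print("knob",s,th,ph,back,None if j is None else np.round(j,2))
E
```

```text
[-1.43506071e+00  1.58660253e-01  1.59737579e+00  1.39676949e-06
  1.38620742e+00 -2.10090463e-01] (array([0.04688978, 0.07637796]), np.float64(0.344448529357595)) (array([0.01819608, 0.11584168]), np.float64(0.9129055653978332))
bar 1 0 [-0.03  0.01  2.04 -0.    1.09 -0.  ]
bar 1 0.5 [-0.03 -0.06  1.85 -0.    1.35 -0.  ]
bar 1 1.04 [-0.03  0.13  1.46 -0.    1.55 -0.  ]
knob 1 50 45 0 None
knob 1 50 45 0.1 [ 0.44 -0.03  2.15 -1.06  0.4  -0.24]
knob 1 50 76 0 [ 0.4   0.13  2.09 -1.28  0.34 -0.02]
knob 1 50 76 0.1 [ 0.49 -0.16  2.21 -0.97  0.47 -0.31]
knob 1 60 45 0 [0.39 0.29 2.07 4.16 0.42 0.81]
knob 1 60 45 0.1 None
knob 1 60 76 0 [0.43 0.17 2.16 4.29 0.43 0.7 ]
knob 1 60 76 0.1 None
knob 1 70 45 0 [0.41 0.39 2.1  3.85 0.66 1.14]
knob 1 70 45 0.1 [0.53 0.16 2.29 4.03 0.69 1.01]
knob 1 70 76 0 [0.46 0.27 2.19 3.93 0.66 1.07]
knob 1 70 76 0.1 [0.59 0.02 2.37 4.17 0.69 0.9 ]
bar -1 0 None
bar -1 0.5 None
bar -1 1.04 None
knob -1 50 45 0 None
knob -1 50 45 0.1 [ 0.44 -0.03  2.15 -1.06  0.4   2.91]
knob -1 50 76 0 None
knob -1 50 76 0.1 [ 0.49 -0.16  2.21 -0.97  0.47  2.83]
knob -1 60 45 0 [ 0.39  0.29  2.07  4.16  0.42 -2.33]
knob -1 60 45 0.1 None
knob -1 60 76 0 [ 0.43  0.17  2.16  4.29  0.43 -2.44]
knob -1 60 76 0.1 None
knob -1 70 45 0 [ 0.41  0.39  2.1   3.85  0.66 -2.01]
knob -1 70 45 0.1 [ 0.53  0.16  2.29  4.03  0.69 -2.13]
knob -1 70 76 0 [ 0.46  0.27  2.19  3.93  0.66 -2.07]
knob -1 70 76 0.1 [ 0.59  0.02  2.37  4.17  0.69 -2.24]
```

```bash
python3 - <<'E'
from h import *
for th in (35,40,45):
  o,d=tilt(th)
  for ph in (45,53,76,79):
    print(th,ph,[None if j is None else np.round(j,2).tolist() for j in (bot.inverse_kinematics(kw(np.radians(ph))+(.012-b)*d,o) for b in (0,.12))])
# lift: approach
bot.set_gripper(.5,25)
bot.goto(bar(0,.12),down()); 
c=bot.read_camera("wrist"); cv2.imwrite("pics/w1.png",c["pixels"])
p=proj(c,bar(0)),proj(c,bar(0)+.055*ey),proj(c,bar(0)-.055*ey);print(np.round(p,1),bot.current_clock())
E
```

```text
35 45 [[0.32, 0.26, 1.86, -0.43, 0.48, -0.9], [0.37, -0.03, 1.95, -0.36, 0.68, -0.95]]
35 53 [[0.33, 0.23, 1.88, -0.43, 0.5, -0.9], [0.38, -0.06, 1.96, -0.36, 0.7, -0.95]]
35 76 [[0.35, 0.14, 1.94, -0.43, 0.53, -0.88], [0.41, -0.15, 2.01, -0.36, 0.74, -0.94]]
35 79 [[0.35, 0.13, 1.95, -0.43, 0.53, -0.88], [0.41, -0.16, 2.02, -0.37, 0.75, -0.93]]
40 45 [[0.34, 0.24, 1.91, -0.64, 0.39, -0.69], [0.4, -0.06, 2.03, -0.5, 0.58, -0.81]]
40 53 [[0.34, 0.21, 1.93, -0.63, 0.4, -0.7], [0.41, -0.09, 2.04, -0.5, 0.6, -0.81]]
40 76 [[0.37, 0.12, 2.0, -0.62, 0.44, -0.69], [0.44, -0.18, 2.09, -0.5, 0.65, -0.8]]
40 79 [[0.37, 0.11, 2.01, -0.62, 0.44, -0.69], [0.45, -0.19, 2.1, -0.5, 0.66, -0.79]]
45 45 [[0.35, 0.24, 1.96, -0.96, 0.32, -0.37], [0.43, -0.08, 2.11, -0.71, 0.49, -0.59]]
45 53 [[0.36, 0.21, 1.98, -0.93, 0.33, -0.39], [0.44, -0.12, 2.12, -0.69, 0.51, -0.6]]
45 76 [[0.38, 0.12, 2.05, -0.9, 0.37, -0.41], [0.47, -0.21, 2.16, -0.68, 0.57, -0.61]]
45 79 [[0.39, 0.11, 2.06, -0.9, 0.37, -0.4], [0.48, -0.22, 2.17, -0.68, 0.58, -0.61]]
[[319.8 233.9]
 [319.7 160.2]
 [319.9 300.7]] 3.625
```

View pics/w1.png

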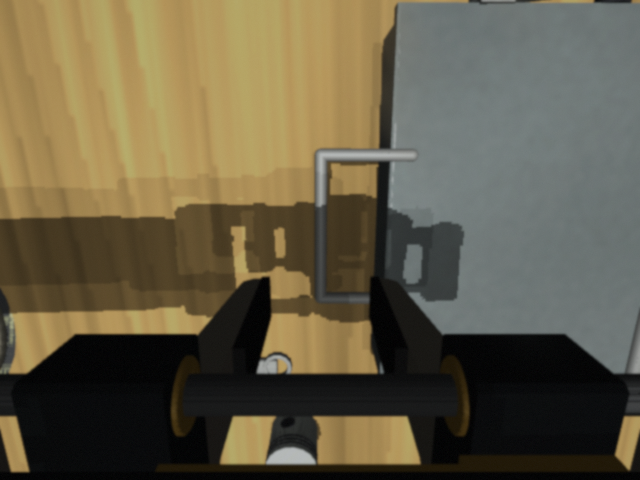

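In the wrist view the bar is at column 321, rows 152–297, against a prediction of column 320, rows 160–300. That is about 1 mm off across the bar and a few mm along it, so I can grip and lift.

```bash
sed -i 's/O=np.array(\[.6005,.104,0\])/O=np.array([.6010,.107,0])/' h.py; cat > lift.py <<'E'
from h import *
f=lambda: np.round(bot.current_contact_force(),1)
bot.line_to(bar(0,-.012)); bot.set_gripper(.0,25)
print("grip",bot.current_opening(),bot.current_grip_force(),f())
for a in np.linspace(0,1.03,9)[1:]:
    bot.line_to(bar(a,-.012),max_speed=.08); print(round(a,2),f(),bot.current_ee_pos().round(4))
    if np.abs(f()).max()>35: break
print(bot.current_opening(),bot.current_clock())
c=bot.read_camera("scene"); cv2.imwrite("pics/s2.png",c["pixels"])
k,ph=knob(1.03); print(k,ph,proj(c,kw(ph)))
E
python3 lift.py
```

```text
grip 0.08621180099381007 24.99953806400299 [ 0.8 -0.8 -1. ]
0.13 [ 5.2  0.5 -1.3] [0.4488 0.1106 0.1129]
0.26 [ 6.8  0.2 -3.2] [0.4554 0.1104 0.1449]
0.39 [ 8.4 -0.5 -4.7] [0.4659 0.11   0.1758]
0.52 [ 7.4 -0.2 -5.7] [0.4799 0.1096 0.2048]
0.64 [ 7.2 -1.4 -5. ] [0.4971 0.1091 0.2316]
0.77 [ 5.4 -2.8 -8.6] [0.5182 0.1086 0.2569]
0.9 [ 4.2 -4.2 -6.1] [0.543  0.1079 0.2799]
1.03 [-0.1 -4.8 -5.5] [0.5694 0.1072 0.2987]
0.08828276814265873 9.7833
[0.01911048 0.11512529] 0.899553592395884 [391.37424957 340.9272229 ]
```

```bash
python3 - <<'E'
import cv2
a=cv2.imread("pics/s2.png"); cv2.imwrite("pics/s2c.png",cv2.resize(a[180:400,270:470],None,fx=2.7,fy=2.7))
E
```

```text
(no output)
```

View pics/s2c.png

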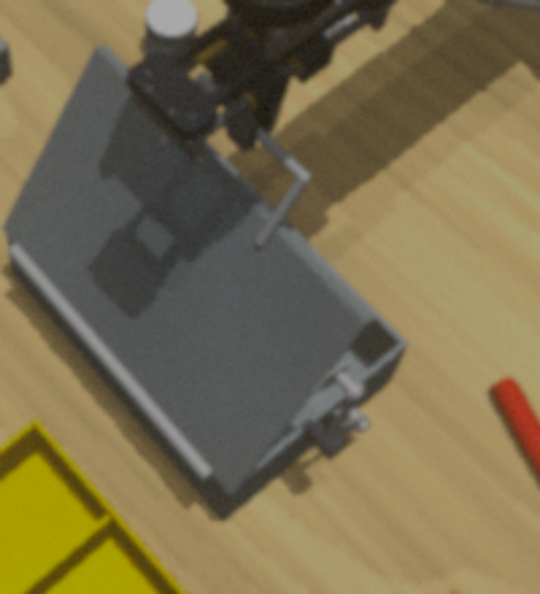

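The lid is up and held at the bar. The knob appears at crop (330,435), which is scene pixel (392,341), against a prediction of (391.4,340.9). Next I release the bar and approach the knob tilted.

```bash
cat > pull.py <<'E'
from h import *
f=lambda: np.round(bot.current_contact_force(),1)
bot.set_gripper(.45)
p=bot.current_ee_pos(); bot.line_to(p+.07*ez); bot.line_to(p+.07*ez-.13*ex,max_speed=.2)
o,d=tilt(40); k,ph=knob(1.03)
bot.set_gripper(.65,40)
q=kw(ph)
bot.goto(q+(.012-.12)*d-.04*ex+.03*ez,o); bot.line_to(q+(.012-.11)*d)
c=bot.read_camera("wrist"); cv2.imwrite("pics/w3.png",c["pixels"]); print(proj(c,q),proj(c,q-.014*ey),proj(c,q+.014*ey))
c=bot.read_camera("scene"); cv2.imwrite("pics/s3.png",c["pixels"]); print(proj(c,q),f(),bot.current_clock())
E
python3 pull.py; python3 - <<'E'
import cv2,numpy as np
a=cv2.imread("pics/w3.png");b=cv2.imread("pics/s3.png")[220:400,300:440]
cv2.imwrite("pics/c3.png",np.hstack([cv2.resize(a,(480,360)),cv2.resize(b,(280,360))]))
E
```

```text
[319.77548825 240.37145275] [299.97444396 240.39456702] [339.57985042 240.34833459]
[391.37424957 340.9272229 ] [ 0.1  0.9 -0.1] 13.9583
```

View pics/c3.png

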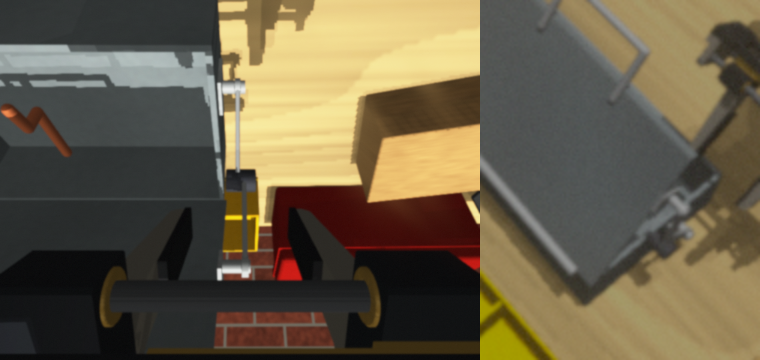

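In the wrist view the knob is at (320,240) full scale, exactly as predicted, with the fingers straddling it clear of the lid end. Next I pinch it and pull over centre.

```bash
cat > pull2.py <<'E'
from h import *
f=lambda: np.round(bot.current_contact_force(),1)
o,d=tilt(40); k,ph=knob(1.03)
bot.line_to(kw(ph)+.012*d,max_speed=.08); print(f())
bot.set_gripper(0,45); print("grip",bot.current_opening()*92,bot.current_grip_force(),f())
for p in np.radians(np.r_[np.linspace(np.degrees(ph),71,5)[1:],74,76,77.5,79]):
    bot.line_to(kw(p)+.012*d,max_speed=.05)
    e=bot.current_ee_pos()-.012*d-O; print(round(np.degrees(p),1),f(),round(np.degrees(np.arctan2(e[2]-F[1],e@ex-F[0])),1))
    if np.linalg.norm(f())>30: break
print(bot.current_opening()*92,bot.current_clock())
c=bot.read_camera("scene"); cv2.imwrite("pics/s4.png",c["pixels"]); print(proj(c,kw(p)))
E
python3 pull2.py
```

```text
[ 0.1 -0.2  0.8]
grip 27.531438561537627 45.000683069229126 [-1.   0.   1.5]
56.4 [ 3.7  0.2 -3.3] 56.3
61.3 [ 1.9  0.9 -3.8] 61.2
66.1 [ 2.6  0.7 -3.4] 66.2
71.0 [ 0.7  0.5 -4.2] 71.1
74.0 [ 2.3  1.8 -4. ] 74.1
76.0 [ 3.2  0.9 -5.9] 76.0
77.5 [ 6.3  1.7 -6.8] 77.4
79.0 [ 8.6  2.4 -8.1] 78.8
27.6333700820716 18.2667
[405.27899235 327.36130746]
```

```bash
cat > pull3.py <<'E'
from h import *
f=lambda: np.round(bot.current_contact_force(),1)
o,d=tilt(40)
for p in np.radians([80,81,82]):
    if np.linalg.norm(f())>18: break
    bot.line_to(kw(p)+.012*d,max_speed=.05); print(np.degrees(p),f())
bot.set_gripper(.65); q=bot.current_ee_pos(); bot.line_to(q-.12*d); bot.line_to(q-.12*d-.06*ex+.06*ez)
c=bot.read_camera("scene"); cv2.imwrite("pics/s5.png",c["pixels"])
w=bot.read_camera("wrist"); cv2.imwrite("pics/w5.png",w["pixels"])
for P in (70.7,76): print(P,proj(c,kw(np.radians(P))),proj(w,kw(np.radians(P))))
print(proj(c,bar(1.12)),f(),bot.current_clock())
a=cv2.resize(w["pixels"],(440,330)); b=cv2.resize(c["pixels"][220:385,300:480],(360,330)); cv2.imwrite("pics/c5.png",np.hstack([a,b]))
E
python3 pull3.py
```

```text
80.0 [ 21.8   3.1 -17.7]
70.7 [400.93382843 331.37796031] [319.74590891 230.33727684]
76 [403.70683153 328.79271759] [319.73700809 227.47744835]
[355.8547676  228.68017756] [-0.3  0.5 -0.1] 20.9667
```

View pics/c5.png

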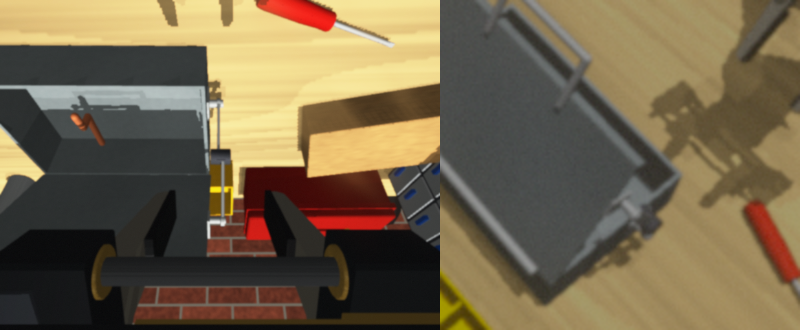

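The pull met a hard stop at 80° (28 N), and the knob at wrist pixel (321,225) is past the straight line. The lid stands alone, so I move on to the toggle.

```bash
cat > tog.py <<'E'
from h import *
bot.goto([.37,.15,.30],down()); bot.set_gripper(0,20)
bot.goto([.42,-.28,.25],down()); t=np.array([.592,-.272,.107])
bot.goto(t+[0,-.05,.09],down())
w=bot.read_camera("wrist"); cv2.imwrite("pics/w6.png",w["pixels"]); print(proj(w,t),proj(w,t+[0,.01,0]),proj(w,t+[.01,0,0]),bot.current_clock())
c=bot.read_camera("scene"); print(proj(c,bar(1.12)))
cv2.imwrite("pics/c6.png",np.hstack([cv2.resize(w["pixels"],(400,300)),cv2.resize(c["pixels"][160:400,200:520],(400,300))]))
E
python3 tog.py
```

```text
[318.82242268 172.67526318] [318.4573548  157.12581124] [334.06228648 172.32076286] 25.1917
[355.8547676  228.68017756]
```

View pics/c6.png

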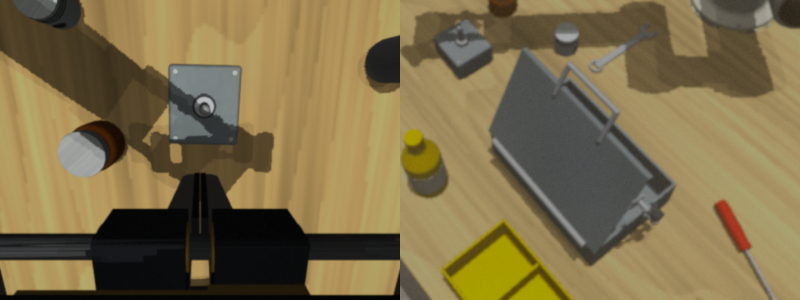

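The wrist view puts the toggle at (326,166) against a predicted (319,173), so the tip is near (0.597,-0.268). The scene crop shows the lid standing by itself, and the jar is clear of the path.

```bash
cat > tog2.py <<'E'
from h import *
f=lambda: np.round(bot.current_contact_force(),1)
x=.597; bot.line_to([x,-.318,.15]); bot.line_to([x,-.318,.091])
for y in np.r_[-.295,-.288,np.arange(-.284,-.255,.002)]:
    bot.line_to([x,y,.091],max_speed=.04); print(round(y,3),f())
    if abs(f()[1])>13: break
w=bot.read_camera("scene"); cv2.imwrite("pics/s7.png",cv2.resize(w["pixels"][150:230,200:300],None,fx=5,fy=5))
bot.hold(1.6); print(f(),bot.current_clock())
E
python3 tog2.py
```

```text
-0.295 [ 0.  -0.6  0.1]
-0.288 [-0.8 -1.8  1.2]
-0.284 [-0.2 -2.   0.2]
-0.282 [-0.4 -3.9  1.5]
-0.28 [ 0.9 -3.4  1.1]
-0.278 [ 1.7 -4.4 -0.9]
-0.276 [ 1.5 -4.8 -0.4]
-0.274 [ 1.5 -6.6 -1. ]
-0.272 [ 1.9 -7.7 -2. ]
-0.27 [  0.9 -10.9  -2.3]
-0.268 [  0.9 -14.9  -3. ]
[  0.5 -14.7  -3.2] 31.2
```

The push met the stop at about y = -0.270 and was held over 1.6 s. Next I release it, return to the knob and break the knee.

```bash
cat > brk.py <<'E'
from h import *
from scipy.optimize import brentq
f=lambda: np.round(bot.current_contact_force(),1)
bot.line_to([.597,-.318,.091],max_speed=.1); c=bot.read_camera("scene"); cv2.imwrite("pics/s8.png",c["pixels"]); print("off",f())
bot.line_to([.597,-.318,.22]); bot.goto([.42,-.28,.25],down()); bot.set_gripper(.65,45)
bot.goto([.37,.15,.30],down())
o,d=tilt(40); q=kw(np.radians(78))
bot.goto(q+(.012-.12)*d-.06*ex+.06*ez,o); bot.line_to(q+(.012-.12)*d)
bot.line_to(q+.012*d,max_speed=.08); print(f()); bot.set_gripper(0,45); print(bot.current_opening()*92,f())
for p in np.radians([74,70,65,60,55,50]):
    bot.line_to(kw(p)+.012*d,max_speed=.05); print(round(np.degrees(p)),f())
    if np.linalg.norm(f())>35: break
print(bot.current_opening()*92, brentq(lambda a:knob(a)[1]-p,.5,1.12),bot.current_clock())
E
python3 brk.py
```

```text
off [ 0.4 -0.5 -0.1]
[0.3 0.6 0.2]
27.34818607969685 [-0.4 -0.2  1. ]
74 [-1.3  0.5  1.1]
70 [-2.3 -0.3  2.2]
65 [0.7 0.6 1.4]
60 [1.6 0.3 0.6]
55 [2.4 0.2 0.6]
50 [ 3.4 -0.2  0.3]
27.969519412705363 1.0080240590622647 41.8167
```

```bash
cat > low.py <<'E'
from h import *
f=lambda: np.round(bot.current_contact_force(),1)
o,d=tilt(40); bot.set_gripper(.65); q=bot.current_ee_pos(); bot.line_to(q-.12*d); bot.line_to(q-.14*d-.06*ex+.08*ez)
bot.set_gripper(.6,25); a=1.008
bot.goto(bar(a,.08)-.13*ex,down()); bot.line_to(bar(a,.07))
w=bot.read_camera("wrist"); print([proj(w,bar(a)+s*ey) for s in (-.055,0,.055)],f(),bot.current_clock())
c=bot.read_camera("scene"); print(proj(c,bar(a)))
cv2.imwrite("pics/c9.png",np.hstack([cv2.resize(w["pixels"],(400,300)),cv2.resize(c["pixels"][160:400,200:520],(400,300))]))
E
python3 low.py
```

```text
[array([320.95276362, 332.45468971]), array([321.09445682, 254.59245088]), array([321.25327816, 167.31807987])] [ 0.5 -0.3 -0.4] 46.5583
[364.85578518 225.70340255]
```

View pics/c9.png

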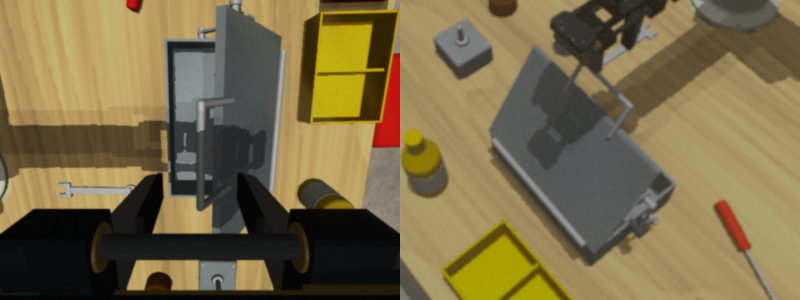

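In the wrist view the bar is at column 323 (predicted 321), between the fingers, and the toggle is upright again in both views. Now I lower the lid.

```bash
cat > low2.py <<'E'
from h import *
f=lambda: np.round(bot.current_contact_force(),1)
a=1.008
bot.line_to(bar(a,-.012),max_speed=.1); print(f()); bot.set_gripper(0,25); print(bot.current_opening(),f())
for a in np.r_[np.linspace(a,.12,8)[1:],.05,.02,0,-.006,-.012]:
    bot.line_to(bar(a,-.012),max_speed=.08 if a>.1 else .03); print(round(a,3),f(),bot.current_ee_pos()[2].round(4))
    if np.linalg.norm(f())>28 or (a<.01 and f()[2]>8): break
bot.set_gripper(.45); print(f()); bot.line_to(bar(0,.12)); print(f(),bot.current_clock())
w=bot.read_camera("wrist"); print(proj(w,bar(0)+.055*ey),proj(w,bar(0)-.055*ey))
c=bot.read_camera("scene"); cv2.imwrite("pics/c10.png",np.hstack([cv2.resize(w["pixels"],(400,300)),cv2.resize(c["pixels"][160:400,200:520],(400,300))]))
s0=cv2.imread("pics/scene0.png").astype(int)
dd=np.abs(s0-c["pixels"].astype(int)).max(2); print("diff lid left/hinge",(dd[300:400,280:440]>50).sum())
E
python3 low2.py
```

```text
[ 0.4  0.  -0.3]
0.08671781771621137 [ 0.1 -0.5  0.3]
0.881 [-2.7  0.6 -1.6] 0.276
0.754 [-0.3  2.9 -3.4] 0.2539
0.627 [ 1.7  4.2 -6.3] 0.229
0.501 [ 1.9  5.5 -5.6] 0.2016
0.374 [ 3.5  5.3 -6. ] 0.172
0.247 [ 4.2  4.7 -5.1] 0.1413
0.12 [ 3.   5.1 -4.6] 0.1096
0.05 [ 2.4  3.5 -2.4] 0.0922
0.02 [ 4.4  3.9 -3.8] 0.0843
0.0 [-8.5  3.7 21. ] 0.0821
[0.  0.9 0.2]
[-1.  -0.8 -0. ] 55.35
[321.53363213 161.1735856 ] [321.39031197 302.01905876]
diff lid left/hinge 0
```

View pics/c10.png

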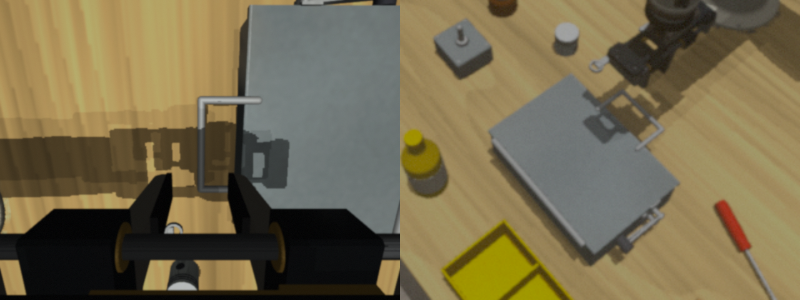

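The lid is shut: it met the tank with 21 N, and the scene pixels around the lid match the first picture. The toggle, piston and screwdriver are also where they were.

```bash
python3 -c "
from workcell import bot
print(bot.job_done(),bot.current_clock())"
```

```text
the job is handed in; nothing more can be done
the job is handed in; nothing more can be done
```

The job is handed in, at about 55 s on the robot's clock: the lid was lifted and locked up by the stay, the toggle held at its stop for over 1.6 s and sprung back, the knee broken and the lid lowered fully shut, with the jar, piston, screwdriver and ring never touched.

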